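# Set the slide tray on the drain rack and close the keeper

## Task

Lift the long four-slide tray by its handle and set it down on the two sloped rails of the drain rack, lengthwise across both rails, centred, flat on them and fully down against both lower stops; do not drop it or tip it steeply. Then swing the rack's keeper arm fully round over the tray's upper edge, and leave the tray lying there and everything else on the bench where it is.

Things in the scene. Friction and masses are not known exactly. Their poses are not given: they have to be found in the camera images.
- tray: Long slide tray: aluminium pan 160 mm long (its y) by 100 mm (its x), rim 10 mm high, four glass slides fixed in it, 0.2 to 0.4 kg, loose. Origin: centre of its underside, z up. Upright handle over its centre: a flat bar 66 mm long along y, 10 mm thick along x, from 28 to 50 mm above the underside, on two thin posts. The same after a half turn.
- short_tray: A similar slide tray, only 90 mm long (its y) by 100 mm, with two slides and a 50 mm handle bar on one post. Not needed; leave it. It may stand in either of the two tray places. Origin: centre of its underside.
- cradle: Seat of the drain rack: two narrow steel rails sloping 24 degrees. Origin: midway between them, level with their tops, 100 mm above the bench, where the centre of the tray's underside lies when home. x up the slope (away from the robot), y level across the rack, z square out of the slope. Rails along x, 12 mm wide, at y = -55 and +55 mm, x = -60 to +95 mm. A home tray has its y along this y.
- stops (a point): Midpoint between the two lower stops of the rails, at their inner faces (x = -50 mm in the cradle's frame, rail-top level). One upright steel stop at each rail's lower end, 18 mm wide, 16 mm high over the rail. The home tray's lower long edge touches both. Friction can hold the tray on the slope, so it may have to be slid down to them.
- rack: The drain rack, fixed to the bench: base plate 190 x 170 x 12 mm and four posts carrying the rails. Origin: on the bench straight below the cradle's origin, z up, x horizontally away from the robot at yaw 0.
- keeper (a joint): Angle (rad) of the keeper, a swivel arm turning parallel to the slope, 14 to 20 mm above the rail tops, clear of the tray's rim. 0 = closed, at its end stop, pointing straight down the slope over the tray's upper edge. Grows as the arm swings out to the cradle's -y side; 1.57 = along -y; end stop 2.6. Starts open, stays where left; friction about 1 N at the knob.
- keeper_knob (a point): The knob to move the keeper by: an upright black cylinder 16 mm across, 34 mm long along the cradle's z, at the arm's free end, 55 mm from the pivot. This point is on its axis, 12 mm below its top, 42 mm above the rail tops.
- keeper_hinge (a point): The keeper's pivot axis (along the cradle's z) on the rack's upper -y corner: x = 83 mm, y = -55 mm in the cradle's frame, 14 mm above the rail tops.
- dropper: Small amber dropper bottle, 34 mm across, 85 mm tall, standing. Bystander. Origin: centre of its underside.
- beaker: Glass beaker, 70 mm across, 90 mm tall. Bystander. Origin: centre of its underside.
- petri: Clear closed Petri dish, 90 mm across, 15 mm high. Bystander. Origin: centre of its underside.
- slide_box: Grey slide box 170 x 100 x 34 mm. Bystander. Origin: centre of its underside.
Things that resemble listed ones, but are neither listed nor needed, are in the scene too. What is shaped like the tray but green or red is not meant.

How it is judged:
By the outcome, as a careful person would: the job done as asked, in the order asked, and still so for the second after the job is handed in, with the robot touching nothing.
It also fails if it takes over 56 s, if anything falls off the work surface, if the arm or the gripper's body presses on something with over 40 N, if the wrist force passes 120 N, or if a joint passes its speed limit or range.

## Robot

A 7-joint arm with a two-finger parallel gripper is mounted at the origin on the work surface. World frame = base frame: x ahead of the robot, y to its left, z up, the work surface at z = 0. Lengths are in m, angles in rad, forces in N, time in s.
With the tool pointing down it reaches from about 0.35 to 0.9 m from the base axis. Payload 7.2 kg.
Tool frame: the origin (TCP) lies midway between the tips of the shut fingers; the grasp point (between the pads) lies 19 mm behind it (ctrl.grip_point_offset is the distance from the TCP to the grasp point, in m); z points along the fingers, y is the line along which they close (so a half turn about z gives the same grasp; the last joint's range is limited). The gripper opens to 88 mm and grips with 3 to 60 N. Pads are 20 mm wide; open, the fingers measure 115 mm over their backs; the gripper's body (75 mm by 178 mm) begins 61 mm behind the grasp point.
Start: joints at [1.1, 0.411, -0.013, 1.596, 0.006, 1.134, -0.082], TCP at [0.245, -0.575, 0.223] pointing down, gripper open.
Joint ranges: [-2.95, 2.95], [-0.29, 1.99], [-1.47, 1.44], [0.14, 2.54], [-1.03, 4.17], [0.13, 1.85], [-2.86, 2.86]. Speed limits (rad/s): [2.39, 2.39, 3.01, 3.01, 3.14, 3.14, 3.14].

## Interface

Orientations are given as a unit quaternion [w, x, y, z].
In Python, from rig import ctrl, eyes, find_in, mark_of gives the robot as it stands.
- The arm moves only by the shell command python3 -m inch 'ROWS' [OPENING]. ROWS is JSON, a list of rows, each an object with "xyz": the shift along the tool's x, y, z as a fraction of full scale, a list of three; "yaw": the turn about the tool's z as a fraction of full scale. In form: [{"xyz": [tx, ty, tz], "yaw": yaw}, ...]. A call has 1 to 8 rows; each row shifts and turns the commanded pose from where the row before left it, along the tool's axes as they then stand; what a row does not reach is not made up. Full scale, the value 1, is 0.04 m for a shift and 4 degrees for a turn. A row lasts 1/10 s, in which the tool goes at most 50 mm and 8.59 degrees, less where a joint would pass 70% of its speed; a pose out of reach is approached as far as the arm can. A call with a number of a shift or a turn outside -1 to 1 is refused whole. A call with a gripper value outside its range is refused whole. OPENING is the closure, from 0 (fully open) to 1 (shut), set as the call begins (- or left out, the last holds). The fingers move at their own pace and stop on an object; the grip force is fixed at half the most. Time passes only in rows, so rows that do not move let the fingers close. It gives the time, the measured TCP pose, the force, the opening and the grip force at its end, in the units of the state.
- ctrl.get_obs(): the state, without advancing time (a new reading comes with each control period).
- eyes.read_camera(name): name is "scene" or "side" or "wrist"; returns a dict with "img" (384x512x3 uint8, blue, green, red), "vertical_fov" (degrees; the focal length in pixels is half the picture's height over the tangent of half this angle, whatever the lens; pixels are square), "cx", "cy" (the principal point, pixels), "world_from_camera" (4x4, takes a point from camera to world coordinates). Camera axes: x right, y down, z forward; pixel columns grow to the right and rows downward; lengths in m; the calibration is good to about 2 mm. A picture is of the moment at which its call begins. There is no depth.
- ctrl.close_job(): hands the job in; it is judged then, once.
Trained networks look in a picture, given as the dict that the camera call returned (one of the last four; its "shot" number tells which), for a name from the list of things; names that differ only in an ending like _2 or _b are one class to them, and where a whole thing is asked for, a point or a joint stands for the part that bears it (a point fixed in the world has none). Each returns a list of dicts, best first, with "confidence" (0 to 1); they miss things now and then, are a little off and sometimes report something else, mostly with a low value. They report only what shows in the picture. A call takes as long as a camera call. They do not tell look-alikes from the thing itself.
- find_in(name, picture): "point" ([column, row] in pixels, amid what is visible of it).
- mark_of(name, picture): "point" ([column, row] in pixels: a listed point, or the origin of a listed thing).
The state is a dict: "clock": time; "joints": joint angles; "joint_vel": joint speeds; "tau": joint torques, N m; "ee_pos": TCP position; "tcp_rot": TCP orientation; "wrist_force": force on the tool from outside, world axes, zero at the start; "wrist_torque": the same for the moment, N m; "width": finger opening in m; "finger_force": force on a finger pad.
Only numpy, scipy, OpenCV 4.12 (cv2) and the standard library are available. Lean on these libraries where they do the work, as an engineer would, in place of code of your own. Each camera call takes 0.05 s, during which the arm holds its last target. There are 200 camera calls.

## Working session

There is one attempt and no reset: what is moved stays moved. The work goes in short steps, Python scripts to look and compute and a shell command to move; the robot and the scene stay as the last step left them, time stands still between calls to the robot, and variables do not carry over. Pictures are saved under pics/ and viewed, at most 10 in all, crops included, and the job is handed in when it is done.

```bash
ls; mkdir -p pics
cat > h.py <<'E'
import numpy as np, cv2
from rig import ctrl, eyes, find_in, mark_of
def cam(n): return eyes.read_camera(n)
def ray(p,px):
    f=p["img"].shape[0]/2/np.tan(np.radians(p["vertical_fov"])/2)
    T=np.array(p["world_from_camera"]); d=T[:3,:3]@np.array([(px[0]-p["cx"])/f,(px[1]-p["cy"])/f,1])
    return T[:3,3],d/np.linalg.norm(d)
def atz(p,px,z):
    o,d=ray(p,px); return o+d*(z-o[2])/d[2]
def tri(rs):
    A=np.zeros((3,3));b=np.zeros(3)
    for o,d in rs:
        M=np.eye(3)-np.outer(d,d);A+=M;b+=M@o
    return np.linalg.solve(A,b)
def proj(p,X):
    f=p["img"].shape[0]/2/np.tan(np.radians(p["vertical_fov"])/2)
    T=np.array(p["world_from_camera"]);c=T[:3,:3].T@(np.array(X)-T[:3,3])
    return [p["cx"]+f*c[0]/c[2],p["cy"]+f*c[1]/c[2]]
E
python3 - <<'E'
from h import *
np.set_printoptions(precision=3,suppress=True)
S=cam("scene");D=cam("side")
for p,n in((S,"scene"),(D,"side")):
    cv2.imwrite(f"pics/{n}0.png",p["img"]); print(n,np.array(p["world_from_camera"])[:3,3],np.array(p["world_from_camera"])[:3,2])
    for k in ["tray","short_tray","cradle","stops","rack","keeper_knob","keeper_hinge","dropper","beaker","petri","slide_box"]:
        print(k,[(np.round(m["point"]),round(m["confidence"],2),atz(p,m["point"],0.1 if k in("cradle",) else 0.08 if k=="stops" else .14 if 'keeper' in k else 0)) for m in mark_of(k,p)[:3]])
o=ctrl.get_obs();print(o["clock"],o["ee_pos"],o["tcp_rot"],o["width"])
E
```

```text
pics
scene [1.575 0.131 0.875] [-0.808 -0.117 -0.578]
tray [(array([235., 222.]), 0.79, array([ 0.544, -0.105,  0.   ])), (array([220., 183.]), 0.76, array([ 0.304, -0.223,  0.   ])), (array([306., 193.]), 0.76, array([0.305, 0.145, 0.   ]))]
short_tray [(array([181., 213.]), 0.76, array([ 0.531, -0.32 ,  0.   ]))]
cradle [(array([329., 207.]), 0.6, array([0.523, 0.225, 0.1  ])), (array([330., 205.]), 0.58, array([0.509, 0.229, 0.1  ]))]
stops [(array([326., 207.]), 0.74, array([0.497, 0.219, 0.08 ])), (array([392., 237.]), 0.44, array([0.622, 0.43 , 0.08 ]))]
rack [(array([327., 233.]), 0.59, array([0.543, 0.233, 0.   ])), (array([165., 253.]), 0.34, array([ 0.745, -0.301,  0.   ]))]
keeper_knob [(array([306., 207.]), 0.62, array([0.59 , 0.146, 0.14 ])), (array([231., 219.]), 0.48, array([ 0.699, -0.084,  0.14 ]))]
keeper_hinge [(array([317., 208.]), 0.62, array([0.59 , 0.183, 0.14 ]))]
dropper [(array([266., 255.]), 0.63, array([ 0.694,  0.03 , -0.   ]))]
beaker [(array([231., 257.]), 0.63, array([ 0.726, -0.081,  0.   ])), (array([305., 208.]), 0.25, array([0.409, 0.145, 0.   ]))]
[... 510 characters left out ...]
9, -0.183,  0.08 ]))]
rack [(array([190., 216.]), 0.2, array([0.745, 0.042, 0.   ]))]
keeper_knob [(array([190., 198.]), 0.69, array([0.686, 0.101, 0.14 ]))]
keeper_hinge [(array([190., 214.]), 0.63, array([0.631, 0.178, 0.14 ]))]
dropper [(array([283., 184.]), 0.63, array([ 0.538, -0.338,  0.   ])), (array([195., 215.]), 0.44, array([0.732, 0.024, 0.   ]))]
beaker [(array([209., 198.]), 0.61, array([ 0.752, -0.094,  0.   ])), (array([167., 311.]), 0.23, array([0.521, 0.454, 0.   ]))]
petri [(array([167., 310.]), 0.9, array([0.524, 0.451, 0.   ]))]
slide_box [(array([237., 176.]), 0.55, array([ 0.741, -0.296,  0.   ]))]
1.2 [ 0.245 -0.575  0.223] [-0.    0.98  0.2   0.  ] 0.08789511357824119
```

Run:
```python
import cv2
a=cv2.imread("pics/scene0.png")[140:320,100:440];b=cv2.imread("pics/side0.png")[130:340,120:360]
cv2.imwrite("pics/sceneb.png",cv2.resize(a,None,fx=2.35,fy=2.35,interpolation=cv2.INTER_CUBIC))
cv2.imwrite("pics/sideb.png",cv2.resize(b,None,fx=2.8,fy=2.8,interpolation=cv2.INTER_CUBIC))
```

```text
(no output)
```

View pics/sceneb.png

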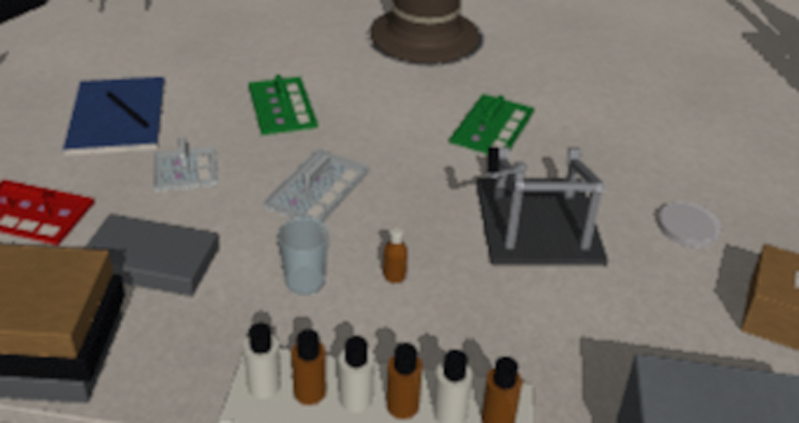

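View pics/sideb.png

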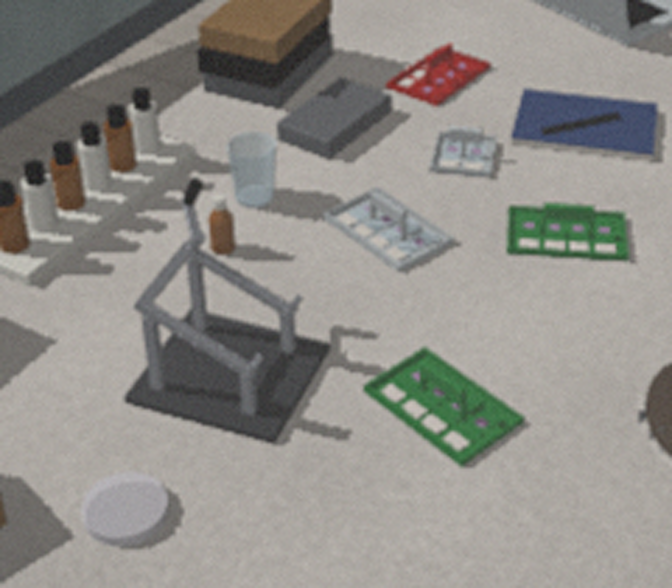

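The pictures show the silver long tray at scene (235,221) and side (260,213), close by the beaker. The short silver tray is at scene (179,212). The rack is at scene (328,208), its keeper arm open towards -y with the black knob at scene (310,208) and side (189,198).

Run:
```python
from h import *
np.set_printoptions(precision=3,suppress=True)
S=cam("scene");D=cam("side")
s=lambda x,y:(100+x/2.35,140+y/2.35); d=lambda x,y:(120+x/2.8,130+y/2.8)
print("tray scene",[atz(S,s(*q),.01)[:2] for q in((268,200),(318,152),(368,172))])
t=[atz(D,d(*q),.01)[:2] for q in((328,218),(375,188),(458,240),(405,270))];print("tray side",t,np.mean(t,0))
print("base scene",[atz(S,s(*q),.012)[:2] for q in((493,262),(606,262))])
print("base side",[atz(D,d(*q),.012)[:2] for q in((127,400),(277,440),(330,347))])
for n,a,b in(("cradle",(329.5,206),(201,238)),("stops",(326,207),(218,247)),("hinge",(317,208),(190,214)),("knob",(308,207.5),(190,198))):
    print(n,tri([ray(S,a),ray(D,b)]))
W=cam("wrist");o=ctrl.get_obs();T=np.array(W["world_from_camera"])
from scipy.spatial.transform import Rotation as R
Rt=R.from_quat(np.roll(o["tcp_rot"],-1)).as_matrix()
print("toolR",Rt);print("cam in tool",Rt.T@(T[:3,3]-o["ee_pos"]),Rt.T@T[:3,:3],W["vertical_fov"])
```

```text
tray scene [array([ 0.588, -0.174]), array([ 0.454, -0.124]), array([ 0.491, -0.034])]
tray side [array([ 0.61 , -0.083]), array([ 0.59 , -0.179]), array([ 0.431, -0.128]), array([ 0.461, -0.035])] [ 0.523 -0.106]
base scene [array([0.664, 0.175]), array([0.635, 0.334])]
base side [array([0.619, 0.339]), array([0.435, 0.305]), array([0.466, 0.145])]
cradle [0.543 0.23  0.115]
stops [0.496 0.216 0.08 ]
hinge [0.616 0.186 0.154]
knob [0.646 0.15  0.181]
toolR [[ 0.92   0.392 -0.   ]
 [ 0.392 -0.92  -0.   ]
 [-0.     0.    -1.   ]]
cam in tool [ 0.074  0.    -0.162] [[ 0.001 -0.962 -0.273]
 [ 1.     0.     0.001]
 [-0.001 -0.273  0.962]] 69.11085102516701
```

```bash
cat >> h.py <<'E'
from scipy.spatial.transform import Rotation as R
np.set_printoptions(precision=3,suppress=True)
def tool():
    o=ctrl.get_obs();M=R.from_quat(np.roll(o["tcp_rot"],-1)).as_matrix();return o,np.array(o["ee_pos"]),M
def go(X,ydeg=None):
    o,p,M=tool();u=M.T@(np.array(X)-p)/.04
    a=np.degrees(np.arctan2(M[1,1],M[0,1]))
    print("t",o["clock"],"p",p,"ydeg",a,"units",u,"yaw",None if ydeg is None else -((ydeg-a+180)%360-180)/4,"F",o["wrist_force"],"w",o["width"])
E
R='{"xyz":[0.69,-0.5,0],"yaw":0}'
python3 -m inch '[{"xyz":[0.69,-0.5,0],"yaw":0},{"xyz":[0.69,-0.5,0],"yaw":0},{"xyz":[0.69,-0.5,0],"yaw":0},{"xyz":[0.69,-0.5,0],"yaw":0},{"xyz":[0.69,-0.5,0],"yaw":0},{"xyz":[0.69,-0.5,0],"yaw":0},{"xyz":[0.69,-0.5,0],"yaw":0},{"xyz":[0.69,-0.5,0],"yaw":0}]' 0
python3 -m inch '[{"xyz":[0.69,-0.5,0],"yaw":0},{"xyz":[0.69,-0.5,0],"yaw":0},{"xyz":[0.69,-0.5,0],"yaw":0},{"xyz":[0.69,-0.5,0],"yaw":0},{"xyz":[0.69,-0.5,0],"yaw":0},{"xyz":[0.69,-0.5,0],"yaw":0},{"xyz":[0.69,-0.5,0],"yaw":0},{"xyz":[0.69,-0.5,0],"yaw":0}]'
python3 -m inch '[{"xyz":[0,0,0],"yaw":-1},{"xyz":[0,0,0],"yaw":-1},{"xyz":[0,0,0],"yaw":-1},{"xyz":[0,0,0],"yaw":-1},{"xyz":[0,0,0],"yaw":-1},{"xyz":[0,0,0],"yaw":-1}]'
python3 -m inch '[{"xyz":[0,0,0],"yaw":-1},{"xyz":[0,0,0],"yaw":-1},{"xyz":[0,0,0],"yaw":-1},{"xyz":[0,0,0],"yaw":-1},{"xyz":[0,0,0],"yaw":-1},{"xyz":[0,0,0],"yaw":-1},{"xyz":[0,0,0],"yaw":0},{"xyz":[0,0,0],"yaw":0}]'
python3 - <<'E'
from h import *
go([.523,-.106,.223],-20)
W=cam("wrist");cv2.imwrite("pics/w1.png",W["img"])
for m in mark_of("tray",W)[:2]: print(m,atz(W,m["point"],0))
E
```

```text
clock: 2.15
ee_pos: [0.386, -0.34, 0.2229]
tcp_rot: [0.0, 0.98, 0.2, 0.0]
wrist_force: [0.3, 0.1, -0.2]
width: 0.0874
finger_force: 0.0
clock: 2.95
ee_pos: [0.5265, -0.1063, 0.2229]
tcp_rot: [0.0, 0.98, 0.2, 0.0]
wrist_force: [0.3, -1.3, 0.7]
width: 0.0879
finger_force: 0.0
clock: 3.55
ee_pos: [0.5258, -0.1075, 0.2227]
tcp_rot: [0.0, 0.916, 0.401, 0.0]
wrist_force: [-0.1, 0.3, -0.3]
width: 0.0879
finger_force: 0.0
clock: 4.35
ee_pos: [0.5258, -0.1076, 0.2227]
tcp_rot: [0.0, 0.814, 0.58, 0.0]
wrist_force: [-0.1, 0.4, 0.2]
width: 0.0877
finger_force: 0.0
t 4.35 p [ 0.526 -0.108  0.223] ydeg -19.046631168030185 units [ 0.015 -0.079 -0.008] yaw 0.23834220799245287 F [-0.075  0.377  0.212] w 0.0876610037140148
{'point': [264.2, 168.2], 'confidence': 0.98} [ 0.532 -0.114  0.   ]
{'point': [16.9, 24.6], 'confidence': 0.85} [0.303 0.155 0.   ]
```

View pics/w1.png

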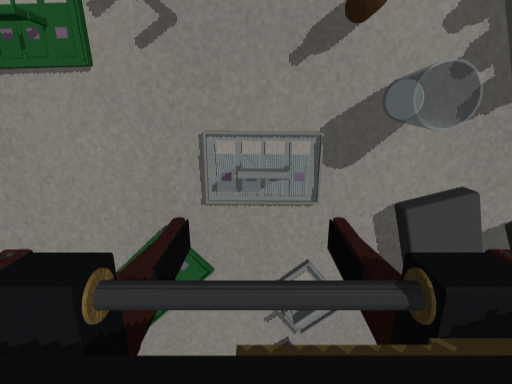

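The wrist view shows the silver tray with corners near (204,132), (321,132), (318,205) and (203,205). Its handle bar runs from (237,174) to (290,174), almost aligned with the finger axis.

Run:
```python
from h import *
W=cam("wrist")
c=np.array([atz(W,q,.01)[:2] for q in((204,132),(321,132),(318,205),(203,205))]);print(c,c.mean(0))
b=np.array([atz(W,q,.05)[:2] for q in((237,173),(290.5,173))]);print(b,b.mean(0),np.linalg.norm(b[1]-b[0]))
for v in (c[1]-c[0],c[2]-c[3],b[1]-b[0]): print(np.degrees(np.arctan2(v[1],v[0])))
m=(c.mean(0)+b.mean(0))/2
go([*m,.02],-20)
```

```text
[[ 0.473 -0.04 ]
 [ 0.619 -0.09 ]
 [ 0.588 -0.187]
 [ 0.433 -0.134]] [ 0.528 -0.113]
[[ 0.501 -0.098]
 [ 0.563 -0.12 ]] [ 0.532 -0.109] 0.06557508860067617
-18.981034811602328
-18.983082096029868
-18.98214770819199
t 4.5 p [ 0.526 -0.108  0.223] ydeg -18.994359505929722 units [-0.045  0.126  5.067] yaw 0.25141012351757297 F [ 0.358 -0.536 -0.493] w 0.08782657861912999
```

```bash
python3 -m inch '[{"xyz":[-0.045,0.12,0.6],"yaw":0},{"xyz":[0,0,0.7],"yaw":0},{"xyz":[0,0,0.7],"yaw":0},{"xyz":[0,0,0.7],"yaw":0},{"xyz":[0,0,0.7],"yaw":0},{"xyz":[0,0,0.7],"yaw":0},{"xyz":[0,0,0.5],"yaw":0},{"xyz":[0,0,0.45],"yaw":0}]'
python3 -m inch '[{"xyz":[0,0,0],"yaw":0},{"xyz":[0,0,0],"yaw":0},{"xyz":[0,0,0],"yaw":0},{"xyz":[0,0,0],"yaw":0},{"xyz":[0,0,0],"yaw":0},{"xyz":[0,0,0],"yaw":0},{"xyz":[0,0,0],"yaw":0}]' 1
python3 -m inch '[{"xyz":[0,0,-0.1],"yaw":0},{"xyz":[0,0,-0.2],"yaw":0},{"xyz":[0,0,-0.3],"yaw":0},{"xyz":[0,0,-0.4],"yaw":0},{"xyz":[0,0,0],"yaw":0},{"xyz":[0,0,0],"yaw":0}]'
python3 - <<'E'
from h import *
go([0,0,0])
W=cam("wrist");D=cam("side");cv2.imwrite("pics/w2.png",np.hstack([W["img"][:,80:430],D["img"][100:300,110:410].repeat(1,0) if 0 else cv2.resize(D["img"][130:290,170:350],(432,384))]))
E
```

```text
clock: 5.3
ee_pos: [0.5295, -0.1107, 0.0194]
tcp_rot: [-0.0, 0.814, 0.581, -0.0]
wrist_force: [0.2, -0.7, 0.8]
width: 0.0878
finger_force: 0.0
clock: 6.0
ee_pos: [0.5302, -0.1109, 0.0215]
tcp_rot: [0.001, 0.814, 0.581, 0.0]
wrist_force: [-0.6, 0.1, 6.4]
width: 0.0694
finger_force: 30.0
clock: 6.6
ee_pos: [0.53, -0.1109, 0.0611]
tcp_rot: [0.0, 0.814, 0.581, 0.0]
wrist_force: [-0.4, -0.4, -2.6]
width: 0.0693
finger_force: 30.0
t 6.6 p [ 0.53  -0.111  0.061] ydeg -18.93433454121408 units [ -1.676 -13.435   1.512] yaw None F [-0.384 -0.36  -2.564] w 0.06934658513413412
```

View pics/w2.png

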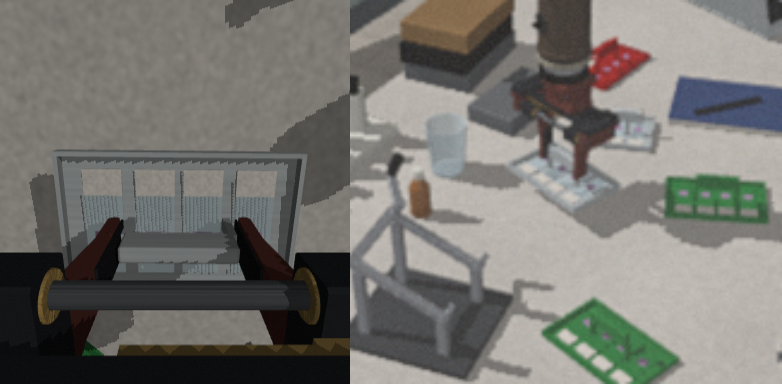

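The tray is lifted level, with its bar gripped by the ends, and can pivot about the finger axis. Next: up, across, turn.

```bash
python3 -m inch '[{"xyz":[0,0,-0.5],"yaw":0},{"xyz":[0,0,-0.8],"yaw":0},{"xyz":[0,0,-1],"yaw":0},{"xyz":[0,0,-1],"yaw":0},{"xyz":[0,0,-1],"yaw":0},{"xyz":[0,0,-1],"yaw":0},{"xyz":[0,0,-1],"yaw":0},{"xyz":[0,0,-0.7],"yaw":0}]'
python3 -m inch '[{"xyz":[0.2,-0.13,-0.2],"yaw":0},{"xyz":[0.4,-0.26,0],"yaw":0},{"xyz":[0.5,-0.33,0],"yaw":0},{"xyz":[0.6,-0.4,0],"yaw":0},{"xyz":[0.6,-0.4,0],"yaw":0},{"xyz":[0.6,-0.4,0],"yaw":0},{"xyz":[0.6,-0.4,0],"yaw":0},{"xyz":[0.6,-0.4,0],"yaw":0}]'
python3 -m inch '[{"xyz":[0.6,-0.4,0],"yaw":0},{"xyz":[0.6,-0.4,0],"yaw":0},{"xyz":[0.6,-0.4,0],"yaw":0},{"xyz":[0.6,-0.4,0],"yaw":0},{"xyz":[0.5,-0.3,0],"yaw":0},{"xyz":[0.2,-0.13,0],"yaw":0},{"xyz":[0,0,0],"yaw":0.5},{"xyz":[0,0,0],"yaw":0.8}]'
python3 -m inch '[{"xyz":[0,0,0],"yaw":1},{"xyz":[0,0,0],"yaw":1},{"xyz":[0,0,0],"yaw":1},{"xyz":[0,0,0],"yaw":1},{"xyz":[0,0,0],"yaw":1},{"xyz":[0,0,0],"yaw":1},{"xyz":[0,0,0],"yaw":1}]'
python3 -m inch '[{"xyz":[0,0,0],"yaw":1},{"xyz":[0,0,0],"yaw":1},{"xyz":[0,0,0],"yaw":1},{"xyz":[0,0,0],"yaw":1},{"xyz":[0,0,0],"yaw":1},{"xyz":[0,0,0],"yaw":1},{"xyz":[0,0,0],"yaw":0.7},{"xyz":[0,0,0],"yaw":0}]'
python3 - <<'E'
from h import *
go([0.445,.213,.35],-80)
W=cam("wrist");cv2.imwrite("pics/w3.png",W["img"])
for k in ["cradle","stops","keeper_knob","keeper_hinge"]: print(k,[(m["point"],m["confidence"]) for m in mark_of(k,W)[:2]])
E
```

```text
clock: 7.5
ee_pos: [0.5299, -0.1106, 0.3428]
tcp_rot: [0.001, 0.814, 0.581, 0.0]
wrist_force: [1.1, 0.3, -1.6]
width: 0.0698
finger_force: 30.0
clock: 8.3
ee_pos: [0.4785, 0.0812, 0.3466]
tcp_rot: [-0.001, 0.814, 0.582, -0.001]
wrist_force: [0.8, 0.3, -2.0]
width: 0.0693
finger_force: 30.0
clock: 9.1
ee_pos: [0.4429, 0.223, 0.3472]
tcp_rot: [-0.0, 0.839, 0.543, -0.001]
wrist_force: [-0.5, -0.1, -2.2]
width: 0.0696
finger_force: 30.0
clock: 9.8
ee_pos: [0.4431, 0.2224, 0.3473]
tcp_rot: [0.0, 0.946, 0.323, -0.001]
wrist_force: [-0.2, -1.0, -1.7]
width: 0.0693
finger_force: 30.0
clock: 10.6
ee_pos: [0.4431, 0.2225, 0.3474]
tcp_rot: [0.0, 0.995, 0.096, -0.001]
wrist_force: [0.4, -0.3, -2.2]
width: 0.0694
finger_force: 30.0
t 10.6 p [0.443 0.222 0.347] ydeg -78.99460315912678 units [ 0.     0.242 -0.064] yaw 0.2513492102183079 F [ 0.374 -0.273 -2.218] w 0.0694354707224663
cradle []
stops [([259.5, 219.9], 0.44)]
keeper_knob []
keeper_hinge [([313.6, 29.1], 0.96)]
```

View pics/w3.png

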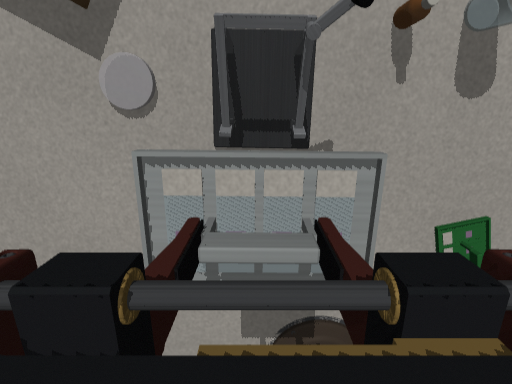

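The wrist view shows the rack: stops at (226,130) and (299,130), hinge at (313,29), near base corners at (214,147) and (309,147), and the knob at the top edge near (360,3). The tray is held level.

```bash
cat >> h.py <<'E'
def cr(q):  # q=x,y,yaw -> cradle frame M,o
    return R.from_euler("ZY",[q[2],-np.radians(24)]).as_matrix(),np.array([q[0],q[1],.1])
E
python3 - <<'E'
from h import *
from scipy.optimize import least_squares
W=cam("wrist")
C=[((83,-55,14),(313.6,29.1)),((-50,55,16),(225.5,125)),((-50,-55,16),(298.5,125.5))]
B=[((-95,85,12),(214,147)),((-95,-85,12),(309,147))]
def res(q):
    M,o=cr(q);Z=R.from_euler("Z",q[2]).as_matrix();r=[]
    for X,u in C: r+=list(np.subtract(proj(W,o+M@np.array(X)/1e3),u))
    for X,u in B: r+=list(np.subtract(proj(W,[q[0],q[1],0]+Z@np.array(X)/1e3),u))
    return r
s=least_squares(res,[.543,.23,.18],loss="soft_l1");q=s.x
print(q,np.degrees(q[2]),np.array(res(q)))
np.save("q.npy",q)
M,o=cr(q)
print("pivot home",o+M@[0,0,.039]," tcp",o+M@[0,0,.039]-[0,0,.019])
go([0,0,0],np.degrees(q[2])-90)
E
```

```text
[0.548 0.236 0.176] 10.058208555990213 [-0.148 -8.482 -0.617  0.003  1.97   0.984 -0.339  0.036  0.101  1.858]
pivot home [0.532 0.233 0.136]  tcp [0.532 0.233 0.117]
t 10.9 p [0.443 0.223 0.348] ydeg -78.88782729442582 units [-11.95    3.338   8.715] yaw 0.263491037395994 F [ 0.617 -0.684 -1.629] w 0.0689398366607273
```

Run:
```python
from h import *
from scipy.optimize import least_squares
W=cam("wrist")
C=[((83,-55,14),(313.6,29.1)),((-50,55,0),(225.5,125)),((-50,-55,0),(298.5,125.5)),((-60,55,16),(225.5,137)),((-60,-55,16),(298.5,137))]
B=[((-95,85,12),(214,147)),((-95,-85,12),(309,147))]
def res(q):
    M,o=cr(q);Z=R.from_euler("Z",q[2]).as_matrix();r=[]
    for X,u in C: r+=list(np.subtract(proj(W,o+M@np.array(X)/1e3),u))
    for X,u in B: r+=list(np.subtract(proj(W,[q[0],q[1],0]+Z@np.array(X)/1e3),u))
    return r
s=least_squares(res,[.543,.23,.18],loss="soft_l1");q=s.x
print(q,np.degrees(q[2]),np.array(res(q)))
np.save("q.npy",q)
M,o=cr(q)
S=cam("scene");D=cam("side")
for n,X in(("cradle",(0,0,0)),("stops",(-50,0,0)),("hinge",(83,-55,14)),("railtopL",(95,55,0))):
    P=o+M@np.array(X)/1e3;print(n,proj(S,P),proj(D,P),proj(W,P))
P=o+M@[.012,0,.039]-[0,0,.019]
go(P,np.degrees(q[2])-90);print(P)
```

```text
[0.541 0.235 0.173] 9.90984640495551 [-0.49  -1.833  0.41  -0.452  0.433  0.661 -0.273 -1.293  0.785  0.322
 -0.388  3.679 -0.323  5.717]
cradle [np.float64(331.4785716104831), np.float64(210.4500413532404)] [np.float64(202.2595325491692), np.float64(241.36446816356943)] [np.float64(263.50337126849803), np.float64(92.44344626231498)]
stops [np.float64(328.49180564847995), np.float64(207.10404455566874)] [np.float64(215.6436549226353), np.float64(249.49155105095292)] [np.float64(262.4542224120643), np.float64(125.3548553206808)]
hinge [np.float64(320.21308326211414), np.float64(212.27892788365574)] [np.float64(189.23325756340992), np.float64(215.4531726837848)] [np.float64(313.10992707554055), np.float64(27.266885367571007)]
railtopL [np.float64(354.9342736445084), np.float64(217.69490563790023)] [np.float64(168.50315724658623), np.float64(236.22642388321358)] [np.float64(219.11833714770998), np.float64(10.959609162650935)]
t 11.05 p [0.443 0.223 0.349] ydeg -78.90527236137646 units [2.338 0.191 5.678] yaw 0.29622030841700564 F [-0.349  0.    -2.378] w 0.06943939118634218
[0.537 0.234 0.122]
```

```bash
python3 -m inch '[{"xyz":[0.2,0.02,0],"yaw":0.3},{"xyz":[0.5,0.05,0.2],"yaw":0},{"xyz":[0.6,0.05,0.5],"yaw":0},{"xyz":[0.6,0.04,0.8],"yaw":0},{"xyz":[0.34,0.03,0.8],"yaw":0},{"xyz":[0.1,0,0.8],"yaw":0},{"xyz":[0,0,0.8],"yaw":0},{"xyz":[0,0,0.6],"yaw":0}]'
python3 -m inch '[{"xyz":[0,0,0.2],"yaw":0},{"xyz":[0,0,0.1],"yaw":0},{"xyz":[0,0,0.1],"yaw":0},{"xyz":[0,0,0.1],"yaw":0},{"xyz":[0,0,0],"yaw":0}]'
python3 -m inch '[{"xyz":[0,0,0.1],"yaw":0},{"xyz":[0,0,0.05],"yaw":0},{"xyz":[0,0,0.05],"yaw":0},{"xyz":[0,0,0],"yaw":0}]'
python3 - <<'E'
from h import *
q=np.load("q.npy");M,o=cr(q);go(o+M@[.012,0,.039]-[0,0,.019],np.degrees(q[2])-90)
D=cam("side");cv2.imwrite("pics/d4.png",np.hstack([cv2.resize(D["img"][150:310,130:290],(400,400)),cv2.resize(cam("wrist")["img"],(400,400))]))
E
```

```text
clock: 11.85
ee_pos: [0.537, 0.2316, 0.1661]
tcp_rot: [0.0, 0.996, 0.085, -0.001]
wrist_force: [0.0, 0.2, -1.6]
width: 0.0693
finger_force: 30.0
clock: 12.35
ee_pos: [0.5372, 0.2321, 0.1491]
tcp_rot: [-0.0, 0.996, 0.086, 0.0]
wrist_force: [0.2, 0.1, -1.9]
width: 0.0691
finger_force: 30.0
clock: 12.75
ee_pos: [0.5363, 0.2319, 0.1406]
tcp_rot: [0.0, 0.996, 0.086, -0.001]
wrist_force: [-4.3, -1.6, 1.1]
width: 0.0692
finger_force: 30.0
t 12.75 p [0.536 0.232 0.141] ydeg -80.10901958017065 units [ 0.017 -0.045  0.476] yaw -0.004716496281545801 F [-4.346 -1.591  1.138] w 0.06924049188564849
```

View pics/d4.png

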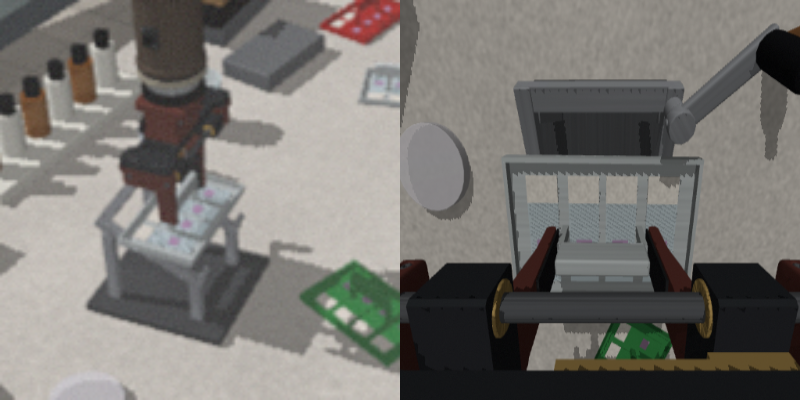

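The tray is over the rails with its upper edge just touching, as predicted (side crop: tray at (190,220)). The wrist view also shows the keeper arm running from the hinge (680,118) to the knob (785,58).

```bash
python3 -m inch '[{"xyz":[0,0,0.06],"yaw":0},{"xyz":[0,0,0.06],"yaw":0},{"xyz":[0,0,0.06],"yaw":0},{"xyz":[0,0,0],"yaw":0}]'
python3 -m inch '[{"xyz":[0,0,0.06],"yaw":0},{"xyz":[0,0,0.06],"yaw":0},{"xyz":[0,0,0.06],"yaw":0},{"xyz":[0,0,0],"yaw":0}]'
python3 - <<'E'
from h import *
q=np.load("q.npy");M,o=cr(q);go(o+M@[.012,0,.039]-[0,0,.019],np.degrees(q[2])-90)
print(ctrl.get_obs()["wrist_torque"])
E
```

```text
clock: 13.25
ee_pos: [0.5349, 0.2316, 0.1329]
tcp_rot: [0.001, 0.996, 0.086, -0.002]
wrist_force: [-8.2, -3.2, 3.9]
width: 0.0695
finger_force: 30.0
clock: 13.65
ee_pos: [0.5349, 0.2317, 0.1256]
tcp_rot: [0.001, 0.996, 0.086, -0.002]
wrist_force: [-7.3, -2.0, 1.9]
width: 0.0694
finger_force: 30.0
t 13.65 p [0.535 0.232 0.126] ydeg -80.09616569480066 units [ 0.052 -0.045  0.101] yaw -0.0015030249390406425 F [-7.311 -2.012  1.939] w 0.06936636788082652
[-0.402  1.647 -0.001]
```

```bash
python3 -m inch '[{"xyz":[0,0,0.05],"yaw":0},{"xyz":[0,0,0.05],"yaw":0},{"xyz":[0,0,0],"yaw":0}]'
python3 -m inch '[{"xyz":[0,0,0.05],"yaw":0},{"xyz":[0,0,0],"yaw":0},{"xyz":[0,0,0],"yaw":0}]'
python3 - <<'E'
from h import *
q=np.load("q.npy");M,o=cr(q);go(o+M@[0,0,.039]-[0,0,.019],np.degrees(q[2])-90)
E
```

```text
clock: 13.95
ee_pos: [0.5354, 0.2318, 0.1217]
tcp_rot: [0.0, 0.996, 0.086, -0.001]
wrist_force: [-6.3, -1.4, 2.3]
width: 0.0689
finger_force: 30.0
clock: 14.25
ee_pos: [0.5356, 0.2319, 0.1205]
tcp_rot: [0.0, 0.996, 0.086, -0.001]
wrist_force: [-7.5, -2.6, 7.0]
width: 0.0697
finger_force: 30.0
t 14.25 p [0.536 0.232 0.12 ] ydeg -80.1095669796573 units [-0.24  -0.042  0.097] yaw -0.004853346153204541 F [-7.516 -2.552  7.029] w 0.06968416409747051
```

```bash
python3 -m inch '[{"xyz":[-0.05,-0.01,0.022],"yaw":0},{"xyz":[-0.05,-0.01,0.022],"yaw":0},{"xyz":[-0.05,-0.01,0.022],"yaw":0},{"xyz":[0,0,0],"yaw":0}]'
python3 -m inch '[{"xyz":[-0.05,0,0.022],"yaw":0},{"xyz":[-0.05,0,0.022],"yaw":0},{"xyz":[0,0,0],"yaw":0}]'
python3 -m inch '[{"xyz":[-0.05,0,0.022],"yaw":0},{"xyz":[0,0,0],"yaw":0}]'
python3 - <<'E'
from h import *
q=np.load("q.npy");M,o=cr(q);go(o+M@[0,0,.039]-[0,0,.019],np.degrees(q[2])-90)
E
```

```text
clock: 14.65
ee_pos: [0.5335, 0.2324, 0.1196]
tcp_rot: [-0.0, 0.996, 0.086, 0.003]
wrist_force: [1.6, -1.4, 7.8]
width: 0.0696
finger_force: 30.0
clock: 14.95
ee_pos: [0.532, 0.2325, 0.1191]
tcp_rot: [-0.001, 0.996, 0.086, 0.006]
wrist_force: [5.8, -0.1, 10.2]
width: 0.0693
finger_force: 30.0
clock: 15.15
ee_pos: [0.5315, 0.2327, 0.119]
tcp_rot: [-0.002, 0.996, 0.086, 0.007]
wrist_force: [9.9, 1.5, 11.6]
width: 0.0693
finger_force: 30.0
t 15.15 p [0.532 0.233 0.119] ydeg -80.10964348263792 units [-0.143 -0.005  0.057] yaw -0.004872471898359265 F [ 9.883  1.464 11.575] w 0.06927510554255178
```

Run:
```python
from h import *
D=cam("side");W=cam("wrist");cv2.imwrite("pics/d5.png",np.hstack([cv2.resize(D["img"][190:290,150:260],(440,400),interpolation=cv2.INTER_CUBIC),cv2.resize(W["img"][70:330,100:420],(360,400))]))
```

```text
(no output)
```

View pics/d5.png

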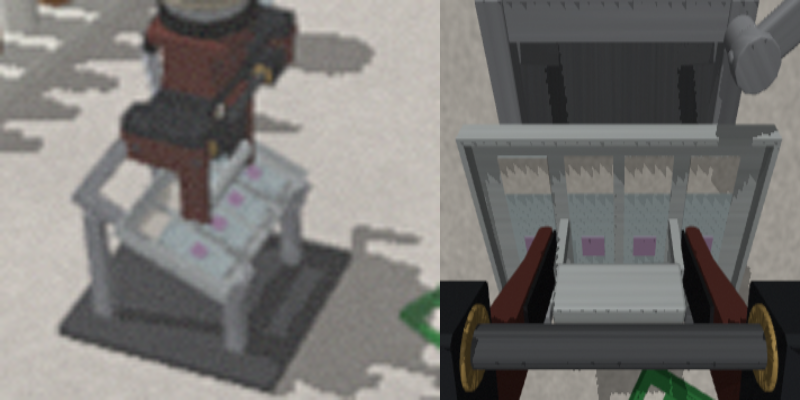

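The tray is lying on the slope in the fingers (side crop, tray between (120,215) and (300,190)). The wrist crop shows its upper rim at row 125–140 and the hinge at (752,65). I'll check how far along the slope it has come.

Run:
```python
from h import *
q=np.load("q.npy");M,o=cr(q);W=cam("wrist");n=M[:,2]
def onslope(px,z):
    O,d=ray(W,px);t=((o+n*z-O)@n)/(d@n);return M.T@(O+d*t-o)*1e3
k=360/320.;ky=400/260.
f=lambda x,y:(100+(x-440)/k,70+y/ky)
for nm,p,z in(("rimL",f(458,126),.01),("rimR",f(779,126),.01)): print(nm,p,onslope(p,z))
for m in mark_of("keeper_hinge",W)[:2]: print("hinge",m["point"],m["confidence"],onslope(m["point"],.014))
for m in mark_of("tray",W)[:2]: print("tray",m["point"],m["confidence"],onslope(m["point"],0))
for m in mark_of("keeper_knob",W)[:2]: print("knob",m["point"],m["confidence"],onslope(m["point"],.042))
```

```text
rimL (116.0, 151.89999999999998) [50.727 76.844 10.   ]
rimR (401.3333333333333, 151.89999999999998) [ 50.79  -78.422  10.   ]
hinge [371.4, 101.9] 0.93 [ 80.243 -53.388  14.   ]
tray [259.9, 210.5] 0.66 [-2.34 -1.69  0.  ]
knob [35.1, 162.4] 0.48 [65.02  93.737 42.   ]
```

```bash
python3 -m inch '[{"xyz":[-0.07,0.02,0],"yaw":0},{"xyz":[-0.07,0.02,0.02],"yaw":0},{"xyz":[0,0,0],"yaw":0},{"xyz":[0,0,0],"yaw":0}]'
python3 -m inch '[{"xyz":[-0.07,0,0.02],"yaw":0},{"xyz":[-0.07,0,0.02],"yaw":0},{"xyz":[0,0,0],"yaw":0},{"xyz":[0,0,0],"yaw":0}]'
python3 - <<'E'
from h import *
q=np.load("q.npy");M,o=cr(q);go(o+M@[0,0,.039]-[0,0,.019],np.degrees(q[2])-90)
E
```

```text
clock: 15.85
ee_pos: [0.5298, 0.2324, 0.1199]
tcp_rot: [-0.004, 0.996, 0.085, 0.011]
wrist_force: [17.6, 5.0, 12.7]
width: 0.0694
finger_force: 30.0
clock: 16.25
ee_pos: [0.5282, 0.2322, 0.1205]
tcp_rot: [-0.005, 0.996, 0.084, 0.015]
wrist_force: [23.3, 4.3, 19.1]
width: 0.0693
finger_force: 30.0
t 16.25 p [0.528 0.232 0.121] ydeg -80.30092248054746 units [-0.061 -0.003  0.096] yaw -0.05269222137574303 F [23.318  4.304 19.056] w 0.0693210246936526
```

```bash
python3 -m inch '[{"xyz":[0.1,0,-0.05],"yaw":0},{"xyz":[0.1,0,-0.05],"yaw":0},{"xyz":[0,0,0],"yaw":0}]'
python3 -m inch '[{"xyz":[0,0,0],"yaw":0},{"xyz":[0,0,0],"yaw":0},{"xyz":[0,0,0],"yaw":0},{"xyz":[0,0,0],"yaw":0},{"xyz":[0,0,0],"yaw":0},{"xyz":[0,0,0],"yaw":0}]' 0
python3 - <<'E'
from h import *
q=np.load("q.npy");M,o=cr(q);go(o+M@[0,0,.039]-[0,0,.019],np.degrees(q[2])-90)
W=cam("wrist");D=cam("side");cv2.imwrite("pics/d6.png",np.hstack([cv2.resize(D["img"][190:290,150:260],(440,400),interpolation=cv2.INTER_CUBIC),cv2.resize(W["img"][70:330,100:420],(360,400))]))
E
```

```text
clock: 16.55
ee_pos: [0.5288, 0.2322, 0.1202]
tcp_rot: [-0.003, 0.996, 0.085, 0.007]
wrist_force: [11.0, 4.7, 6.0]
width: 0.0696
finger_force: 30.0
clock: 17.15
ee_pos: [0.5219, 0.229, 0.1164]
tcp_rot: [0.0, 0.996, 0.086, -0.0]
wrist_force: [0.1, -0.9, -0.3]
width: 0.0882
finger_force: 0.0
t 17.15 p [0.522 0.229 0.116] ydeg -80.11520044328854 units [ 0.111 -0.054 -0.006] yaw -0.006261712061018443 F [ 0.097 -0.929 -0.312] w 0.08817705053715065
```

View pics/d6.png

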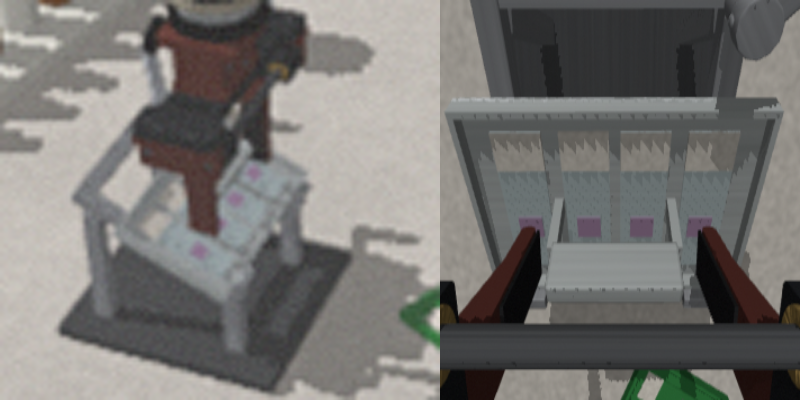

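The tray lies on the rails, released, with the bar centred between the open fingers (wrist crop, bar at (615,270)). Now I retreat and look at the knob.

```bash
python3 -m inch '[{"xyz":[0,0,-0.2],"yaw":0},{"xyz":[0,0,-0.4],"yaw":0},{"xyz":[0,0,-0.6],"yaw":0},{"xyz":[0,0,-0.6],"yaw":0},{"xyz":[0,0,-0.6],"yaw":0},{"xyz":[0,0,-0.6],"yaw":0},{"xyz":[0,0,-0.6],"yaw":0},{"xyz":[0,0,0],"yaw":0}]'
python3 - <<'E'
from h import *
q=np.load("q.npy");M,o=cr(q);n=M[:,2]
W=cam("wrist");cv2.imwrite("pics/w7.png",W["img"])
def onslope(W,px,z):
    O,d=ray(W,px);t=((o+n*z-O)@n)/(d@n);return M.T@(O+d*t-o)*1e3
for k,z in(("keeper_hinge",.014),("keeper_knob",.042),("tray",0),("stops",0),("cradle",0)):
    for m in mark_of(k,W)[:2]: print(k,m["point"],m["confidence"],onslope(W,m["point"],z))
go([0,0,0])
E
```

```text
clock: 18.05
ee_pos: [0.5233, 0.2302, 0.2646]
tcp_rot: [-0.001, 0.996, 0.086, 0.003]
wrist_force: [-0.0, -0.6, -0.7]
width: 0.0879
finger_force: 0.0
keeper_hinge [313.0, 97.0] 0.7 [ 81.525 -53.877  14.   ]
keeper_knob [378.5, 68.9] 0.8 [115.251 -97.991  42.   ]
tray [262.8, 160.9] 0.87 [-0.761 -6.831 -0.   ]
tray [279.8, 290.1] 0.7 [-282.462  -40.621    0.   ]
t 18.35 p [0.522 0.229 0.259] ydeg -80.11700371958084 units [-13.814   3.392   6.513] yaw None F [-0.14  -0.314 -0.33 ] w 0.08789530105439397
```

View pics/w7.png

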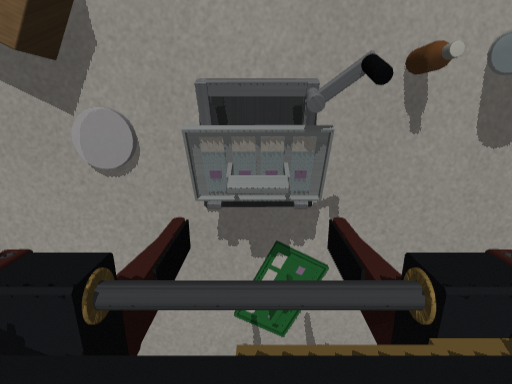

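The tray sits against both stops (row 205, at (214,205) and (299,205)). The knob top is at (377,68) and the hinge at (314,98). I'll check the centring numerically.

Run:
```python
from h import *
q=np.load("q.npy");M,o=cr(q);n=M[:,2]
W=cam("wrist");g=cv2.cvtColor(W["img"],cv2.COLOR_BGR2GRAY)
def on(px,z):
    O,d=ray(W,px);t=((o+n*z-O)@n)/(d@n);return M.T@(O+d*t-o)*1e3
for r in (140,160,180,195):
    s=cv2.GaussianBlur(g,(1,5),0)[r].astype(int);print(r,"L",list(s[180:206]),"R",list(s[314:342]))
print("stops row"); 
for r in(205,207): print(r,list(g[r,200:228].astype(int)),list(g[r,286:314].astype(int)))
for nm,X in(("stopL",(-50,55,16)),("stopR",(-50,-55,16)),("TL",(50,80,10)),("TR",(50,-80,10)),("BL",(-50,80,10)),("BR",(-50,-80,10)),("bar+",(0,33,50)),("bar-",(0,-33,50)),("midL",(0,80,10)),("midR",(0,-80,10))): print(nm,proj(W,o+M@np.array(X)/1e3))
np.save("w8.npy",g)
```

```text
140 L [np.int64(125), np.int64(98), np.int64(92), np.int64(85), np.int64(51), np.int64(51), np.int64(70), np.int64(72), np.int64(72), np.int64(72), np.int64(72), np.int64(73), np.int64(72), np.int64(72), np.int64(73), np.int64(72), np.int64(72), np.int64(85), np.int64(87), np.int64(104), np.int64(104), np.int64(102), np.int64(96), np.int64(96), np.int64(89), np.int64(107)] R [np.int64(86), np.int64(85), np.int64(70), np.int64(68), np.int64(69), np.int64(69), np.int64(69), np.int64(68), np.int64(69), np.int64(69), np.int64(68), np.int64(69), np.int64(69), np.int64(60), np.int64(50), np.int64(77), np.int64(91), np.int64(92), np.int64(120), np.int64(130), np.int64(130), np.int64(128), np.int64(128), np.int64(127), np.int64(126), np.int64(125), np.int64(126), np.int64(127)]
160 L [np.int64(131), np.int64(130), np.int64(128), np.int64(127), np.int64(128), np.int64(99), np.int64(90), np.int64(84), np.int64(51), np.int64(57), np.int64(71), np.int64(72), np.int64(91), np.int64(91), np.int64(91), np.int64(91), np.int64(91), np.int64(91), np.int64(91), np.int64(91), np.int64(93), np.int64(97),
[... 3645 characters left out ...]
), np.int64(79)]
stopL [np.float64(211.2603653875743), np.float64(199.6582007215503)]
stopR [np.float64(300.60400852282436), np.float64(199.63228705328146)]
TL [np.float64(176.78865146828693), np.float64(122.56985864392755)]
TR [np.float64(334.0684525737381), np.float64(122.58139651432515)]
BL [np.float64(191.83250566051643), np.float64(196.44466064619306)]
BR [np.float64(320.0688319914217), np.float64(196.4094122998034)]
bar+ [np.float64(223.20888469752433), np.float64(185.53056454372748)]
bar- [np.float64(287.754817672187), np.float64(185.5161413731466)]
midL [np.float64(185.0759751686307), np.float64(163.26583918645437)]
midR [np.float64(326.3568482145696), np.float64(163.24910211480463)]
```

Centring is within about 1 mm. Next I work out the approach to the knob and the arc steps.

```bash
python3 - <<'E'
from h import *
q=np.load("q.npy");M,o=cr(q)
P=lambda th:o+M@(np.array([82,-54.6,45])+55*np.array([-np.cos(th),-np.sin(th),0]))/1e3-[0,0,.019]
_,p,T=tool()
print("knob",P(2.22));go(P(2.22)+[0,0,.05])
ths=np.linspace(2.22,-.04,17)
for a,b in zip(ths,ths[1:]): print(round(b,2),(T.T@(P(b)-P(a))/.04).round(2))
E
python3 -m inch '[{"xyz":[0,0,-0.2],"yaw":0},{"xyz":[0,0,0],"yaw":0},{"xyz":[0,0,0],"yaw":0}]' 0.5
```

```text
knob [0.644 0.153 0.169]
t 18.4 p [0.522 0.229 0.26 ] ydeg -80.11112305486628 units [2.693 2.401 1.011] yaw None F [ 1.068 -0.493  0.188] w 0.08770117942259413
2.08 [-0.15  0.11  0.07]
1.94 [-0.16  0.08  0.07]
1.8 [-0.17  0.06  0.08]
1.66 [-0.18  0.03  0.08]
1.51 [-0.18  0.    0.08]
1.37 [-0.18 -0.02  0.08]
1.23 [-0.17 -0.05  0.08]
1.09 [-0.16 -0.08  0.07]
0.95 [-0.15 -0.1   0.07]
0.81 [-0.14 -0.12  0.06]
0.67 [-0.12 -0.14  0.05]
0.52 [-0.1  -0.16  0.04]
0.38 [-0.08 -0.17  0.03]
0.24 [-0.05 -0.18  0.02]
0.1 [-0.03 -0.19  0.01]
-0.04 [-0.01 -0.19  0.  ]
clock: 18.7
ee_pos: [0.5222, 0.2292, 0.2688]
tcp_rot: [-0.0, 0.996, 0.086, 0.0]
wrist_force: [-1.1, -1.1, 0.3]
width: 0.0672
finger_force: 0.0
```

```bash
python3 -m inch '[{"xyz":[0.4,0.35,0],"yaw":0},{"xyz":[0.6,0.55,0],"yaw":0},{"xyz":[0.6,0.55,0],"yaw":0},{"xyz":[0.6,0.55,0.2],"yaw":0},{"xyz":[0.49,0.4,0.4],"yaw":0},{"xyz":[0,0,0.4],"yaw":0},{"xyz":[0,0,0],"yaw":0},{"xyz":[0,0,0],"yaw":0}]' 0.5
python3 - <<'E'
from h import *
q=np.load("q.npy");M,o=cr(q);n=M[:,2]
P=lambda th:o+M@(np.array([82,-54.6,45])+55*np.array([-np.cos(th),-np.sin(th),0]))/1e3-[0,0,.019]
go(P(2.22))
for nm in("wrist","scene","side"):
    W=cam(nm)
    if nm=="wrist": cv2.imwrite("pics/w9.png",W["img"])
    def on(px,z):
        O,d=ray(W,px);t=((o+n*z-O)@n)/(d@n);return M.T@(O+d*t-o)*1e3
    print(nm,[(m["point"],m["confidence"],on(m["point"],.042)) for m in mark_of("keeper_knob",W)[:2]],proj(W,P(2.22)+[0,0,.019]))
E
```

```text
clock: 19.5
ee_pos: [0.6447, 0.1526, 0.2284]
tcp_rot: [-0.0, 0.996, 0.086, -0.0]
wrist_force: [-0.3, 0.0, -0.1]
width: 0.0435
finger_force: 0.0
t 19.5 p [0.645 0.153 0.228] ydeg -80.12579074125298 units [-0.012 -0.003  1.485] yaw None F [-0.254  0.018 -0.054] w 0.04354722907125378
wrist [([253.0, 209.2], 0.76, array([114.775, -94.825,  42.   ]))] [np.float64(257.5919714311872), np.float64(211.45882595563035)]
scene [([307.7, 210.1], 0.57, array([ 169.309, -109.541,   42.   ]))] [np.float64(308.6834309572467), np.float64(205.04211338714688)]
side [([192.1, 195.8], 0.44, array([ 112.2  , -112.696,   42.   ]))] [np.float64(189.63812246023755), np.float64(196.98322684562757)]
```

```bash
python3 -m inch '[{"xyz":[0,-0.06,0.2],"yaw":0},{"xyz":[0,0,0.3],"yaw":0},{"xyz":[0,0,0.3],"yaw":0},{"xyz":[0,0,0.3],"yaw":0},{"xyz":[0,0,0.25],"yaw":0},{"xyz":[0,0,0.1],"yaw":0},{"xyz":[0,0,0],"yaw":0}]'
python3 -m inch '[{"xyz":[0,0,0],"yaw":0},{"xyz":[0,0,0],"yaw":0},{"xyz":[0,0,0],"yaw":0},{"xyz":[0,0,0],"yaw":0},{"xyz":[0,0,0],"yaw":0},{"xyz":[0,0,0],"yaw":0},{"xyz":[0,0,0],"yaw":0},{"xyz":[0,0,0],"yaw":0}]' 1
```

```text
clock: 20.5
ee_pos: [0.6437, 0.1551, 0.1696]
tcp_rot: [0.0, 0.996, 0.086, -0.001]
wrist_force: [-0.4, -0.7, 0.9]
width: 0.0438
finger_force: 0.0
clock: 21.3
ee_pos: [0.6446, 0.1547, 0.1711]
tcp_rot: [0.0, 0.996, 0.086, 0.001]
wrist_force: [2.1, -3.2, 5.9]
width: 0.0156
finger_force: 30.0
```

```bash
python3 -m inch '[{"xyz":[-0.15,0.11,0.07],"yaw":0},{"xyz":[0,0,0],"yaw":0},{"xyz":[-0.16,0.08,0.07],"yaw":0},{"xyz":[0,0,0],"yaw":0}]'
python3 -m inch '[{"xyz":[-0.17,0.06,0.08],"yaw":0},{"xyz":[0,0,0],"yaw":0},{"xyz":[-0.18,0.03,0.08],"yaw":0},{"xyz":[0,0,0],"yaw":0}]'
python3 - <<'E'
from h import *
q=np.load("q.npy");M,o=cr(q)
P=lambda th:o+M@(np.array([82,-54.6,45])+55*np.array([-np.cos(th),-np.sin(th),0]))/1e3-[0,0,.019]
go(P(1.66))
o_,p,_=tool();print("grasp in cradle",M.T@(p+[0,0,.019]-o)*1e3)
E
```

```text
clock: 21.7
ee_pos: [0.6344, 0.1456, 0.166]
tcp_rot: [-0.0, 0.996, 0.086, 0.002]
wrist_force: [3.0, -2.6, 4.6]
width: 0.0156
finger_force: 30.0
clock: 22.1
ee_pos: [0.6211, 0.1386, 0.1595]
tcp_rot: [0.0, 0.996, 0.085, 0.001]
wrist_force: [2.9, -5.4, 6.4]
width: 0.0153
finger_force: 30.0
t 22.1 p [0.621 0.139 0.16 ] ydeg -80.22037849538869 units [-0.019  0.027  0.052] yaw None F [ 2.895 -5.444  6.446] w 0.015315877370345659
grasp in cradle [  88.45  -108.295   46.574]
```

Following the arc with low forces; I continue.

```bash
python3 -m inch '[{"xyz":[-0.18,0,0.08],"yaw":0},{"xyz":[0,0,0],"yaw":0},{"xyz":[-0.18,-0.03,0.08],"yaw":0},{"xyz":[0,0,0],"yaw":0},{"xyz":[-0.17,-0.05,0.08],"yaw":0},{"xyz":[0,0,0],"yaw":0}]'
python3 -m inch '[{"xyz":[-0.16,-0.08,0.07],"yaw":0},{"xyz":[0,0,0],"yaw":0},{"xyz":[-0.15,-0.1,0.07],"yaw":0},{"xyz":[0,0,0],"yaw":0},{"xyz":[-0.14,-0.12,0.06],"yaw":0},{"xyz":[0,0,0],"yaw":0}]'
python3 - <<'E'
from h import *
q=np.load("q.npy");M,o=cr(q)
P=lambda th:o+M@(np.array([82,-54.6,45])+55*np.array([-np.cos(th),-np.sin(th),0]))/1e3-[0,0,.019]
go(P(.81))
o_,p,_=tool();print("grasp in cradle",M.T@(p+[0,0,.019]-o)*1e3)
E
```

```text
clock: 22.7
ee_pos: [0.5985, 0.1348, 0.1492]
tcp_rot: [0.003, 0.996, 0.084, -0.0]
wrist_force: [-1.5, -12.7, 7.4]
width: 0.0154
finger_force: 29.9
clock: 23.3
ee_pos: [0.5749, 0.1402, 0.1391]
tcp_rot: [0.005, 0.996, 0.084, -0.005]
wrist_force: [-10.2, -19.2, 8.7]
width: 0.0151
finger_force: 29.9
t 23.3 p [0.575 0.14  0.139] ydeg -80.40774714341897 units [ 0.133 -0.11  -0.025] yaw None F [-10.241 -19.182   8.681] w 0.015127814095775934
grasp in cradle [ 38.827 -98.803  46.348]
```

```bash
python3 -m inch '[{"xyz":[-0.08,0.1,0],"yaw":0},{"xyz":[0,0,0],"yaw":0}]'
python3 -m inch '[{"xyz":[-0.12,-0.14,0.05],"yaw":0},{"xyz":[0,0,0],"yaw":0},{"xyz":[-0.1,-0.16,0.05],"yaw":0},{"xyz":[0,0,0],"yaw":0}]'
python3 - <<'E'
from h import *
q=np.load("q.npy");M,o=cr(q)
o_,p,_=tool();print("grasp in cradle",M.T@(p+[0,0,.019]-o)*1e3, M.T@o_["wrist_force"])
E
```

```text
clock: 23.5
ee_pos: [0.5749, 0.1402, 0.1394]
tcp_rot: [0.002, 0.996, 0.085, -0.002]
wrist_force: [-0.0, -8.9, -3.1]
width: 0.0151
finger_force: 30.0
clock: 23.9
ee_pos: [0.5614, 0.1486, 0.1342]
tcp_rot: [0.004, 0.996, 0.085, -0.005]
wrist_force: [-6.8, -13.9, -2.8]
width: 0.0148
finger_force: 29.9
grasp in cradle [ 26.048 -88.166  46.642] [ -9.427 -12.519   1.174]
```

Run:
```python
from h import *
q=np.load("q.npy");M,o=cr(q);n=M[:,2]
rs=[]
for nm in("wrist","scene","side"):
    W=cam(nm)
    def on(px,z):
        O,d=ray(W,px);t=((o+n*z-O)@n)/(d@n);return M.T@(O+d*t-o)*1e3
    for k,z in(("keeper_knob",.042),("keeper_hinge",.014),("tray",0),("stops",0)): print(nm,k,[(m["point"],round(m["confidence"],2),on(m["point"],z)) for m in mark_of(k,W)[:2]])
    if nm=="wrist": a=W["img"][60:330,120:480]
    if nm=="side": b=cv2.resize(W["img"][185:295,150:250],(400,440),interpolation=cv2.INTER_CUBIC)
cv2.imwrite("pics/w10.png",np.hstack([cv2.resize(a,(400,440)),b]))
```

```text
wrist keeper_knob [([259.2, 226.5], 0.68, array([ 38.538, -88.995,  42.   ]))]
wrist keeper_hinge [([194.6, 132.4], 0.71, array([ 80.98 , -55.252,  14.   ]))]
wrist tray [([140.1, 222.6], 0.66, array([-2.939,  0.79 , -0.   ])), ([392.3, 62.5], 0.47, array([ 111.511, -155.111,   -0.   ]))]
wrist stops []
scene keeper_knob [([304.7, 204.1], 0.67, array([  89.265, -107.017,   42.   ])), ([329.1, 229.8], 0.43, array([369.701, -87.504,  42.   ]))]
scene keeper_hinge [([318.2, 211.9], 0.67, array([ 78.165, -60.636,  14.   ]))]
scene tray [([330.2, 210.7], 0.9, array([ 3.748, -5.225,  0.   ])), ([220.1, 182.3], 0.85, array([-565.115, -429.86 ,   -0.   ]))]
scene stops [([330.3, 206.9], 0.6, array([-53.415,   7.233,  -0.   ]))]
side keeper_knob [([211.1, 212.7], 0.61, array([ 26.96 , -90.231,  42.   ])), ([162.8, 311.4], 0.41, array([-27.003, 318.664,  42.   ]))]
side keeper_hinge [([187.4, 216.1], 0.38, array([ 86.356, -48.141,  14.   ]))]
side tray [([321.1, 212.4], 0.98, array([-316.909, -460.975,    0.   ])), ([206.3, 246.5], 0.73, array([-20.006,   9.811,   0.   ]))]
side stops [([211.3, 247.5], 0.86, array([-34.948,   2.371,   0.   ]))]
```

View pics/w10.png

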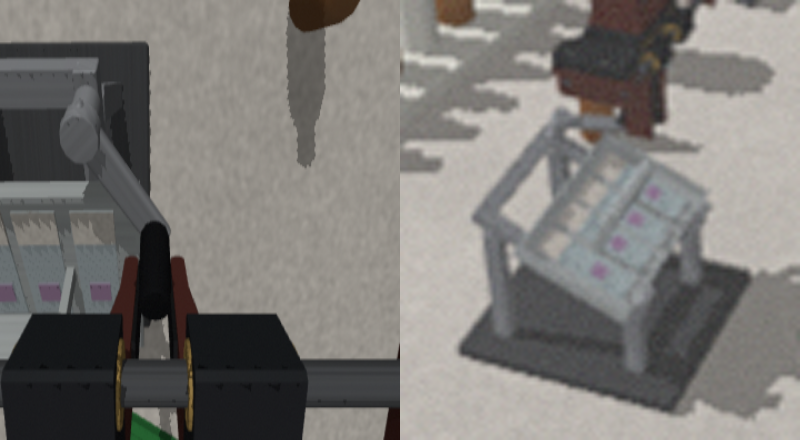

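The knob at wrist crop (153,270) has slid towards the upslope edge of the pads, and the arm is about 0.65 rad from closed. I'll open slightly, recentre, and regrip. The tray is still home (side crop).

```bash
python3 -m inch '[{"xyz":[0,0,0],"yaw":0},{"xyz":[0,0,0],"yaw":0},{"xyz":[0,0,0],"yaw":0},{"xyz":[0,0,0],"yaw":0}]' 0.7
python3 -m inch '[{"xyz":[0.1,0,-0.04],"yaw":0},{"xyz":[0.1,0,-0.04],"yaw":0},{"xyz":[0,0,0],"yaw":0},{"xyz":[0,0,0],"yaw":0}]'
python3 - <<'E'
from h import *
q=np.load("q.npy");M,o=cr(q);n=M[:,2]
W=cam("wrist")
def on(px,z):
    O,d=ray(W,px);t=((o+n*z-O)@n)/(d@n);return M.T@(O+d*t-o)*1e3
for k,z in(("keeper_knob",.042),("keeper_hinge",.014)): print(k,[(m["point"],round(m["confidence"],2),on(m["point"],z)) for m in mark_of(k,W)[:2]])
o_,p,T=tool();print("grasp in cradle",M.T@(p+[0,0,.019]-o)*1e3, M.T@o_["wrist_force"],o_["width"])
go(o+M@[.036,-.088,.045]-[0,0,.019])
E
```

```text
clock: 25.05
ee_pos: [0.5655, 0.1547, 0.137]
tcp_rot: [-0.0, 0.996, 0.087, 0.0]
wrist_force: [-0.3, -0.5, 0.3]
width: 0.0266
finger_force: 0.2
clock: 25.45
ee_pos: [0.5737, 0.1554, 0.1403]
tcp_rot: [-0.0, 0.996, 0.086, 0.0]
wrist_force: [-0.5, -0.7, 0.5]
width: 0.0263
finger_force: 0.0
keeper_knob [([268.3, 246.2], 0.85, array([ 35.53 , -89.866,  42.   ]))]
keeper_hinge [([204.6, 156.2], 0.76, array([ 80.174, -53.675,  14.   ]))]
grasp in cradle [ 40.208 -83.74   46.804] [-0.043 -1.13  -0.375] 0.02621374913008954
t 25.6 p [0.573 0.155 0.14 ] ydeg -80.11762004278216 units [-0.078  0.107  0.084] yaw None F [ 0.306 -1.093 -0.36 ] w 0.02621374913008954
```

```bash
python3 -m inch '[{"xyz":[0,0.05,0],"yaw":0},{"xyz":[0,0,0],"yaw":0},{"xyz":[0,0,0],"yaw":0}]' 0.78
python3 -m inch '[{"xyz":[-0.06,-0.1,0.025],"yaw":0},{"xyz":[-0.06,-0.1,0.025],"yaw":0},{"xyz":[-0.04,-0.1,0.02],"yaw":0},{"xyz":[-0.03,-0.1,0.01],"yaw":0},{"xyz":[-0.01,-0.1,0],"yaw":0},{"xyz":[0,-0.1,0],"yaw":0},{"xyz":[0,0,0],"yaw":0}]'
python3 -m inch '[{"xyz":[0,-0.1,0],"yaw":0},{"xyz":[0,-0.1,0],"yaw":0},{"xyz":[0,0,0],"yaw":0}]'
cat > k.py <<'E'
from h import *
q=np.load("q.npy");M,o=cr(q);n=M[:,2]
W=cam("wrist")
def on(px,z):
    O,d=ray(W,px);t=((o+n*z-O)@n)/(d@n);return M.T@(O+d*t-o)*1e3
for k,z in(("keeper_knob",.042),("keeper_hinge",.014),("tray",0),("stops",0)): print(k,[(m["point"],round(m["confidence"],2),on(m["point"],z)) for m in mark_of(k,W)[:2]])
o_,p,T=tool();print("t",o_["clock"],"grasp in cradle",M.T@(p+[0,0,.019]-o)*1e3, M.T@o_["wrist_force"],o_["width"])
E
python3 k.py
```

```text
clock: 25.9
ee_pos: [0.5738, 0.1527, 0.1401]
tcp_rot: [0.0, 0.996, 0.086, -0.0]
wrist_force: [0.6, -0.9, 0.1]
width: 0.0191
finger_force: 0.6
clock: 26.6
ee_pos: [0.5619, 0.1768, 0.1372]
tcp_rot: [-0.0, 0.996, 0.087, 0.0]
wrist_force: [0.1, -0.4, 0.4]
width: 0.0194
finger_force: 0.0
clock: 26.9
ee_pos: [0.5603, 0.1843, 0.1371]
tcp_rot: [-0.0, 0.996, 0.087, 0.0]
wrist_force: [0.0, 0.1, -0.6]
width: 0.0192
finger_force: 0.0
keeper_knob [([259.9, 245.7], 0.9, array([ 26.759, -54.249,  42.   ])), ([187.4, 226.6], 0.62, array([ 43.233, -14.1  ,  42.   ]))]
keeper_hinge [([260.5, 143.4], 0.57, array([ 79.449, -54.467,  14.   ])), ([190.5, 227.8], 0.5, array([11.595, -5.654, 14.   ]))]
tray [([191.6, 231.4], 0.68, array([-7.894, -0.868, -0.   ]))]
stops []
t 27.15 grasp in cradle [ 31.943 -53.741  47.147] [-0.855 -0.228  0.32 ] 0.018991295687010933
```

Knob at (27,-54), so it is nearly closed. I push on until the end stop shows in the force.

```bash
python3 -m inch '[{"xyz":[0,-0.06,0],"yaw":0},{"xyz":[0,-0.06,0],"yaw":0},{"xyz":[0,0,0],"yaw":0}]'
python3 -m inch '[{"xyz":[0,-0.06,0],"yaw":0},{"xyz":[0,-0.06,0],"yaw":0},{"xyz":[0,0,0],"yaw":0}]'
python3 k.py
```

```text
clock: 27.45
ee_pos: [0.5604, 0.1847, 0.1369]
tcp_rot: [0.002, 0.996, 0.085, -0.0]
wrist_force: [0.6, -7.8, 2.4]
width: 0.0192
finger_force: 4.2
clock: 27.75
ee_pos: [0.5603, 0.1851, 0.1367]
tcp_rot: [0.005, 0.996, 0.084, -0.0]
wrist_force: [2.4, -17.9, 5.1]
width: 0.0195
finger_force: 9.2
keeper_knob [([263.1, 248.9], 0.75, array([ 24.1  , -55.189,  42.   ]))]
keeper_hinge [([264.0, 143.9], 0.92, array([ 79.279, -55.803,  14.   ])), ([190.3, 231.1], 0.26, array([ 9.097, -4.622, 14.   ]))]
tray [([261.6, 143.3], 0.66, array([ 71.425, -54.831,  -0.   ])), ([190.1, 230.7], 0.63, array([-6.117,  0.379,  0.   ]))]
stops []
t 28.0 grasp in cradle [ 31.757 -52.077  46.858] [  0.355 -17.82    5.202] 0.019528151263731554
```

End stop reached: 18 N with no motion. I relax, widen slightly and withdraw straight up.

```bash
python3 -m inch '[{"xyz":[0,0.12,0],"yaw":0},{"xyz":[0,0.1,0],"yaw":0},{"xyz":[0,0.03,0],"yaw":0},{"xyz":[0,0,0],"yaw":0},{"xyz":[0,0,0],"yaw":0}]' 0.72
python3 -m inch '[{"xyz":[0,0,-0.2],"yaw":0},{"xyz":[0,0,-0.4],"yaw":0},{"xyz":[0,0,-0.6],"yaw":0},{"xyz":[0,0,-0.6],"yaw":0},{"xyz":[0,0,-0.6],"yaw":0},{"xyz":[0,0,-0.6],"yaw":0},{"xyz":[0,0,0],"yaw":0},{"xyz":[0,0,0],"yaw":0}]'
python3 k.py
python3 - <<'E'
from h import *
q=np.load("q.npy");M,o=cr(q)
W=cam("wrist");g=cv2.cvtColor(W["img"],cv2.COLOR_BGR2GRAY);cv2.imwrite("pics/fin.png",W["img"])
for nm,X in(("stopL",(-50,55,16)),("stopR",(-50,-55,16)),("TL",(50,80,10)),("TR",(50,-80,10)),("BL",(-50,80,10)),("BR",(-50,-80,10))): print(nm,np.array(proj(W,o+M@np.array(X)/1e3)))
S=cam("scene");D=cam("side")
for k in("tray","beaker","dropper","petri","short_tray","slide_box"):
  print(k,[[m["point"] for m in mark_of(k,p)[:1]] for p in(S,D)])
E
```

```text
clock: 28.5
ee_pos: [0.5603, 0.1837, 0.137]
tcp_rot: [-0.0, 0.996, 0.087, 0.0]
wrist_force: [1.7, 0.2, 0.2]
width: 0.0248
finger_force: 0.0
clock: 29.3
ee_pos: [0.5605, 0.1832, 0.2575]
tcp_rot: [-0.0, 0.996, 0.086, 0.001]
wrist_force: [-1.4, -0.3, -0.0]
width: 0.0247
finger_force: 0.0
keeper_knob [([256.7, 189.9], 0.63, array([ 26.954, -52.702,  42.   ]))]
keeper_hinge [([259.8, 128.4], 0.56, array([ 80.496, -55.742,  14.   ])), ([258.4, 189.0], 0.22, array([  4.951, -54.43 ,  14.   ]))]
tray [([454.3, 332.5], 0.91, array([-397.179, -465.386,    0.   ])), ([211.9, 188.5], 0.77, array([-5.872,  1.22 , -0.   ]))]
stops []
t 29.55 grasp in cradle [ 79.676 -54.226 156.007] [ 0.489 -0.945 -0.411] 0.024464435339466687
stopL [170.386 223.451]
stopR [258.512 223.43 ]
TL [128.033 152.566]
TR [282.724 152.572]
BL [151.755 219.971]
BR [278.267 219.942]
tray [[[329.2, 210.0]], [[277.8, 276.3]]]
beaker [[[231.2, 258.6]], [[210.2, 198.0]]]
dropper [[[267.3, 254.9]], [[195.1, 216.5]]]
petri [[[394.7, 236.1]], [[165.1, 312.6]]]
short_tray [[[180.7, 212.0]], [[285.4, 185.6]]]
slide_box [[[163.2, 253.3]], [[237.5, 175.9]]]
```

Run:
```python
from h import *
g=cv2.imread("pics/fin.png",0).astype(int);w=np.load("w8.npy").astype(int)
for n,a,c,r in(("now L",g,171,215),("now mid",g,205,215),("now R",g,258,215),("before L",w,211,190),("before mid",w,256,190),("before R",w,300,190)): print(n,a[r:r+22,c].tolist())
print("upper edge",g[145:165,150].tolist(),g[145:165,240].tolist())
q=np.load("q.npy");M,o=cr(q)
W=cam("wrist")
for X in((-50,55,0),(-50,55,10),(-50,55,16),(-60,55,16),(-47,55,10),(50,50,10),(53,50,10)): print(X,np.array(proj(W,o+M@np.array(X)/1e3)))
```

```text
now L [77, 92, 117, 134, 135, 135, 118, 103, 106, 108, 107, 109, 83, 72, 75, 95, 124, 134, 138, 139, 137, 134]
now mid [119, 99, 96, 93, 93, 104, 89, 77, 50, 70, 87, 87, 87, 86, 86, 89, 91, 90, 89, 89, 88, 87]
now R [77, 77, 73, 114, 129, 129, 107, 95, 104, 108, 80, 90, 88, 78, 74, 70, 81, 87, 88, 88, 87, 88]
before L [75, 72, 85, 93, 117, 129, 128, 122, 104, 95, 100, 102, 108, 82, 70, 74, 77, 81, 84, 83, 84, 113]
before mid [86, 82, 87, 91, 115, 125, 124, 113, 85, 52, 29, 25, 24, 26, 23, 53, 77, 82, 82, 83, 81, 80]
before R [91, 93, 92, 95, 115, 123, 123, 111, 94, 95, 101, 102, 111, 89, 73, 72, 72, 79, 82, 82, 82, 82]
upper edge [76, 76, 77, 79, 96, 102, 124, 134, 136, 137, 135, 124, 105, 94, 83, 77, 76, 91, 99, 94] [43, 43, 43, 43, 44, 43, 101, 135, 135, 131, 130, 113, 96, 90, 81, 75, 75, 77, 77, 77]
(-50, 55, 0) [173.742 214.673]
(-50, 55, 10) [171.909 220.263]
(-50, 55, 16) [170.77  223.735]
(-60, 55, 16) [172.348 229.144]
(-47, 55, 10) [171.436 218.604]
(50, 50, 10) [157.6 153.1]
(53, 50, 10) [156.927 150.623]
```

The tray's lower rim meets both stop faces with no gap, and the keeper is closed. I'm handing in.

```bash
python3 -c "
from rig import ctrl
print(ctrl.close_job())"
```

```text
the job is handed in; nothing more can be done
None
```

The long tray lies flat on both rails, about 1 mm off centre and down against both lower stops; the keeper is swung fully closed over its upper edge, the arm is clear, and the job was handed in at about 30 s with no verdict returned.

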